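# Clamp the jam jar with the hand crank and unscrew its tight lid

### The job

The lid of the jam jar is too tight to open while the jar stands loose, so wind the red-knobbed crank of the jar clamp clockwise until the clamp holds the jar firmly. Then unscrew the brass lid anticlockwise until it comes free of its threads, lift it straight up and finish while still holding it level, about 2 cm above the mouth of the jar, leaving the jar standing clamped and knocking nothing over.

Things in the scene. Friction and masses are not known exactly. Their poses are not given: they have to be found in the camera images.
- clamp: jar clamp fixed on the worktop: wooden base 110 x 285 x 10 mm (y from -65 to 220) with a grey V jaw (towards -y), a sliding jaw (towards +y) and a grey gearbox 56 x 50 mm at y = 150 mm, 56 mm high, crank on top. Origin: at worktop height under the middle of the jar's place; z up. The jaws reach 56 mm above the worktop
- crank_axis (a point): point on the vertical axis of the crank, 96.5 mm above the worktop, at mid height of the knob
- crank_knob (a point): middle of the red crank knob, an upright cylinder 21 mm in diameter, 74.5 to 118.5 mm above the worktop. It circles the crank axis at a radius of 45 mm and spins freely on its pin, so it may be gripped and led round without turning the hand. The crank arm is a flat steel bar below it, 66 to 73 mm high
- crank (a joint): turn of the crank in rad, growing clockwise seen from above; clockwise closes the sliding jaw by 10 mm a turn. 0 fully open, end stop at 15.7. Starts at 0 to 4, meets the jar at about 7 to 9, has pushed it into the V jaw at about 10, holds it firmly from 13 to the stop (sprung pad: winding to the stop is safe). About 0.08 N m of friction; stays where it is left
- pad: black rubber pad 50 x 10 x 40 mm, sprung on the sliding jaw, that presses the jar towards the clamp's -y into the V jaw; origin at worktop height, no visible mark. The spring gives 5 N at first touch and 2.5 N more for each mm the jaw closes further, about 28 N at most
- jar: glass jam jar with red jam, 57 mm in diameter, 78 mm high to the shoulder; its neck is 40 mm wide and its mouth is 98 mm above its origin; closed by the lid. Origin: centre of its underside, z up. It stands loose on the clamp base (10 mm above the worktop) and can slide about 5 mm as the clamp closes
- lid: round ribbed brass-coloured twist-off lid, red spot on top, 59 mm in diameter, 26 mm high. Origin: centre of its lower edge, z up; screwed on, it is 83 mm above the jar's origin. Free after turning 80 degrees anticlockwise (from above) relative to the jar; stop at 135 degrees. Takes about 0.2 to 0.4 N m (an unclamped jar turns with it); rises 3 mm when free, clear of the neck after 21 mm
- pepper_mill: brown wooden pepper mill standing behind the clamp, 58 mm wide, 170 mm high, origin at the centre of its underside
- salt_shaker: glass salt shaker with grey top, 44 mm wide, 90 mm high, origin at the centre of its underside
- tumbler: clear glass tumbler, 81 mm wide, 93 mm high, origin at the centre of its underside
Things that resemble listed ones, but are neither listed nor needed, are in the scene too. There is more than one size of the lid; the job needs the smallest.

How it is judged:
By the outcome, as a careful person would: the job done as asked, in the order asked, and still so for the second after the job is handed in, while the arm keeps its last pose, push and grip.
It also fails if it takes over 70 s, if anything falls off the work surface, if the arm or the gripper's body presses on something with over 40 N, if the wrist force passes 120 N, or if a joint passes its speed limit or range.

### The arm

A 7-joint arm with a two-finger parallel gripper is mounted at the origin on a cart in front of the work surface, level with it; the furniture and walls round the work are solid. World frame = base frame: x ahead of the robot, y to its left, z up, the work surface at z = 0. Lengths are in mm, angles in rad, forces in N, time in s.
With the tool pointing down it reaches from about 425 to 950 mm from the base axis. Payload 4.7 kg.
Tool frame: the origin (TCP) lies midway between the tips of the shut fingers; the grasp point (between the pads) lies 19 mm behind it; z points along the fingers, y is the line along which they close (so a half turn about z gives the same grasp; the last joint's range is limited). The gripper opens to 87 mm and grips with 3 to 60 N. Pads are 19 mm wide; open, the fingers measure 117 mm over their backs; the gripper's body (75 mm by 190 mm) begins 51 mm behind the grasp point.
Start: joints at [-1.134, 0.469, -0.049, 1.532, 0.024, 1.141, -0.082], TCP at [303.133, 603.125, 222.573] pointing down, gripper open.
Joint ranges: [-2.59, 2.59], [-0.33, 1.99], [-1.39, 1.29], [0.1, 2.45], [-1.04, 4.18], [0.21, 1.99], [-2.66, 2.66]. Speed limits (rad/s): [2.57, 2.57, 3.14, 3.14, 3.14, 3.14, 3.14].

### API

Orientations are given as a 3x3 rotation matrix whose columns are the frame's x, y, z axes.
In Python, from bench import r gives the robot as it stands.
- The arm moves only by the shell command python3 -m pendant 'ROWS' [OPENING] [FORCE]. ROWS is text: rows parted by semicolons, each of 6 numbers parted by spaces: the shift along the tool's x, y, z each as a share of 0.6 m, from -1 to 1, then the turn, a rotation vector about the tool's x, y, z each as a share of 90 degrees, from -1 to 1. A call has 1 to 5 rows; each row is the pose to reach, as a shift and turn from the pose commanded when the call began, along the tool's axes at that moment; what a row does not reach only later rows make up. A row lasts 1/8 s, in which the tool goes at most 62.5 mm and 10.7 degrees, less where a joint would pass 70% of its speed; a pose out of reach is approached as far as the arm can. A call with a number of a shift or a turn outside -1 to 1 is refused whole. A call with a gripper value outside its range is refused whole. OPENING is the opening, from 0 (shut) to 1 (fully open), set as the call begins (- or left out, the last holds). The fingers move at their own pace and stop on an object; FORCE is the grip in N (left out, the last holds). Time passes only in rows, so rows that repeat a pose let the fingers close. It gives the time, the measured TCP pose, the force, the opening and the grip force at its end, in the units of the state.
- r.observe(): the state, without advancing time (a new reading comes with each control period).
- r.get_image(name): name is "scene" or "top" or "wrist"; returns the picture (480x640x3 uint8, red, green, blue); there is no depth.
- r.calibration(name): a dict with "vertical_fov" (degrees; the focal length in pixels is half the picture's height over the tangent of half this angle, whatever the lens; pixels are square), "cx", "cy" (the principal point, pixels), "eye" and "orientation" of the camera in the world; the wrist camera has in their place "hand_eye" (4x4, takes a point from camera to tool coordinates, whose origin is the TCP and whose axes are the flange's). Camera axes: x right, y up, looking along -z (the intrinsics and any distortion apply to the point x, -y, -z); pixel columns grow to the right and rows downward; lengths in mm; the calibration is good to about 2 mm. The wrist camera is an equidistant fisheye: a pixel r from the principal point sees the ray r / f radians off the axis. A picture is of the moment at which its call begins: read the wrist's pose just before it. calibration takes no time and is no camera call.
- r.hand_in(): hands the job in; it is judged then, once.
The state is a dict: "clock": time; "qpos": joint angles; "qvel": joint speeds; "effort": joint torques, N m; "eef_pos": TCP position; "orientation": TCP orientation; "wrist_force": force on the tool from outside, world axes, zero at the start; "torque": the same for the moment, N m; "gripper_width": opening from 0.0 (shut) to 1.0 (fully open); "finger_force": force on a finger pad.
Only numpy, scipy, OpenCV 4.12 (cv2) and the standard library are available. Lean on these libraries where they do the work, as an engineer would, in place of code of your own. Each camera call takes 0.05 s, during which the arm holds its last target. There are 200 camera calls.

## Working session

There is one attempt and no reset: what is moved stays moved. The work goes in short steps, Python scripts to look and compute and a shell command to move; the robot and the scene stay as the last step left them, time stands still between calls to the robot, and variables do not carry over. Pictures are saved under pics/ and viewed, at most 10 in all, crops included, and the job is handed in when it is done.

```bash
mkdir -p pics; ls; python3 - <<'E'
from bench import r
import cv2,json
print(r.observe())
for n in("scene","top","wrist"):
    print(n,r.calibration(n))
for n in("scene","top"):
    cv2.imwrite(f"pics/{n}0.png",r.get_image(n)[:,:,::-1])
E
```

```text
pics
{'clock': 0.0, 'qpos': array([-1.13389667,  0.46945262, -0.04858359,  1.53368699,  0.02408466,
        1.14095849, -0.08230098]), 'qvel': array([-1.08638282e-04, -7.48954106e-04,  1.07840181e-03, -4.10937042e-05,
        8.03731871e-04, -8.72762000e-04,  1.03525883e-03]), 'effort': array([-5.48826938e-04, -5.07975447e+01, -8.10656184e-02, -2.36154395e+01,
       -6.13455148e-02,  3.75441159e-02,  1.65033848e-04]), 'eef_pos': array([302.89661826, 602.56723632, 221.49476797]), 'orientation': array([[-8.93468989e-01,  4.49124161e-01, -8.08670257e-04],
       [ 4.49124885e-01,  8.93467293e-01, -1.74199574e-03],
       [-5.98519491e-05, -1.91961311e-03, -9.99998156e-01]]), 'wrist_force': array([0.84974368, 0.11656346, 0.11854978]), 'torque': array([ 0.05250876,  0.01152589, -0.04914332]), 'finger_force': 0.0, 'gripper_width': 0.9975746347365139}
scene {'vertical_fov': 48.39341834569712, 'cx': 321.0174473146364, 'cy': 240.89184730060757, 'eye': array([ 191.4639493 , -739.3738372 ,  616.81210287]), 'orientation': array([[ 0.87140329,  0.26805297, -0.41085753],
       [-0.49032172,  0.50240738, -0.7121597 ],
       [ 0.01552133,  0.82203068,  0.56923164]])}
top {'vertical_fov': 49.95937021706292, 'cx': 311.6295283151019, 'cy': 238.71474016305484, 'eye': array([ 377.04284054, -100.37165363, 1244.66377803]), 'orientation': array([[-0.00632503,  0.98179069, -0.18986059],
       [-0.99996852, -0.00711954, -0.00350289],
       [-0.00479082,  0.18983245,  0.98180481]])}
wrist {'vertical_fov': 65.70646984690485, 'cx': 325.32186086970984, 'cy': 249.67025019182972, 'hand_eye': array([[-5.86400749e-04,  9.64151242e-01,  2.65352669e-01,
         7.21179378e+01],
       [ 9.99999821e-01,  5.97097835e-04,  4.03539365e-05,
        -1.68455685e-01],
       [-1.19534206e-04,  2.65352645e-01, -9.64151419e-01,
        -1.61678210e+02],
       [ 0.00000000e+00,  0.00000000e+00,  0.00000000e+00,
         1.00000000e+00]])}
```

View pics/scene0.png

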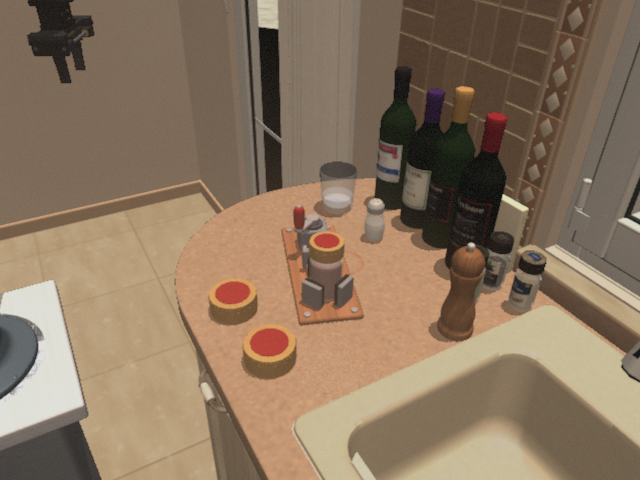

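View pics/top0.png

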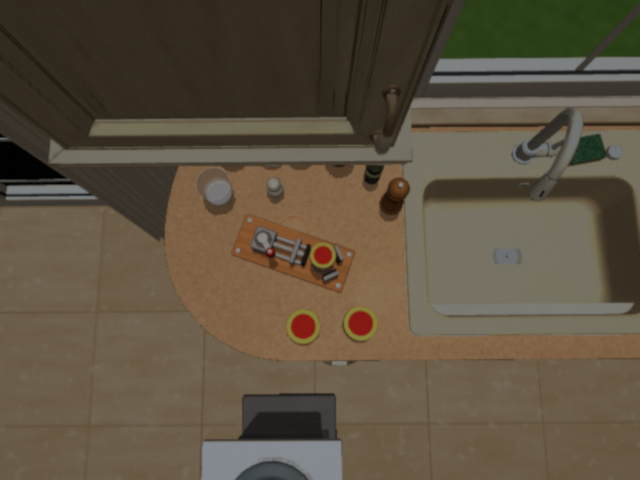

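The scene shows the clamp with the jar and its lid at scene (327,246) / top (323,256). The red knob is at scene (299,216) / top (270,253). The other lid candidates are two larger loose lids, at scene (233,300) and (270,350), or top (303,327) and (361,324). Red wine cap (493,130) and pepper mill (460,290) could also be confused. I choose the lid on the jar inside the clamp, which is the smallest, and the knob on the gearbox. Next I check both in a close crop.

```bash
python3 - <<'E'
import cv2,numpy as np
a=cv2.imread("pics/scene0.png")[185:335,265:375]
b=cv2.imread("pics/top0.png")[205:305,225:365]
a=cv2.resize(a,None,fx=4,fy=4,interpolation=cv2.INTER_CUBIC)
b=cv2.resize(b,None,fx=4,fy=4,interpolation=cv2.INTER_CUBIC)[:, :]
b=cv2.resize(b,(560,400))
cv2.imwrite("pics/c1.png",a); cv2.imwrite("pics/c2.png",b)
E
```

```text
(no output)
```

View pics/c1.png

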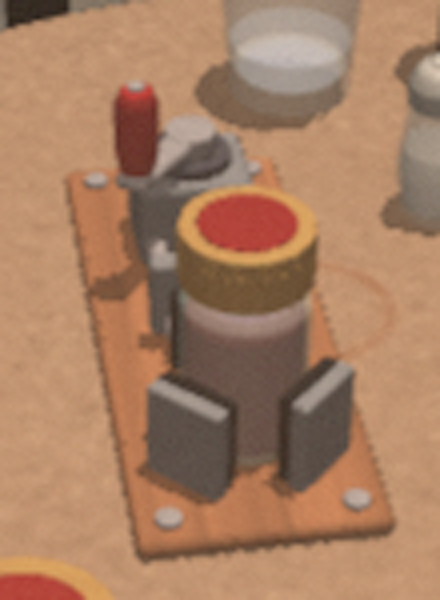

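View pics/c2.png

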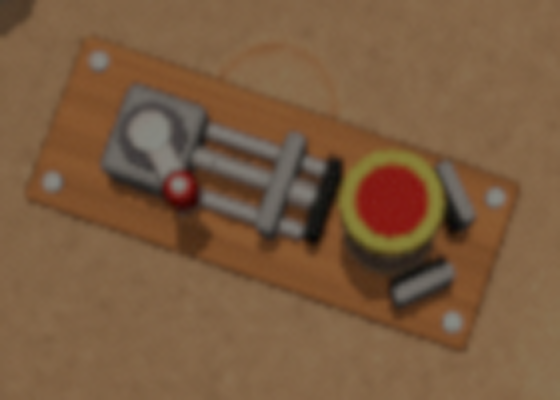

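The crops confirm it: the brass lid with the red spot is on the jar between the V jaw and pad (top crop 392,201). The red knob is at top crop (180,187), on the arm from hub (150,132).

```bash
cat >h.py <<'E'
from bench import r
import numpy as np
def ray(n,u,v):
    c=r.calibration(n); f=240/np.tan(np.radians(c["vertical_fov"]/2))
    d=c["orientation"]@np.array([(u-c["cx"])/f,-(v-c["cy"])/f,-1.]); return c["eye"],d
def atz(n,u,v,z):
    e,d=ray(n,u,v); return (e+d*(z-e[2])/d[2])[:2]
def both(p,q):
    A=[];b=[]
    for n,(u,v) in(("top",p),("scene",q)):
        e,d=ray(n,u,v); d=d/np.linalg.norm(d); P=np.eye(3)-np.outer(d,d); A.append(P);b.append(P@e)
    return np.linalg.lstsq(np.vstack(A),np.hstack(b),rcond=None)[0]
E
python3 - <<'E'
from h import *
np.set_printoptions(precision=1,suppress=True)
W=np.array([atz("top",*p,10) for p in[(247,214.5),(231.25,254.5),(355,251.75),(341.75,292.5)]])
S=np.array([atz("scene",265+a/4,185+b/4,10) for a,b in[(270,160),(67,172),(393,525),(140,556)]])
L=np.array([[55,220],[-55,220],[55,-65],[-55,-65]])
for X in(W,S,(W+S)/2):
    P=X-X.mean(0);Q=L-L.mean(0)
    a=np.arctan2((Q[:,0]*P[:,1]-Q[:,1]*P[:,0]).sum(),(Q*P).sum()); R=np.array([[np.cos(a),-np.sin(a)],[np.sin(a),np.cos(a)]])
    o=X.mean(0)-R@L.mean(0)
    print("yaw",a.round(3),"origin",o,"axis",o+R@[0,150],"res",(X-(Q@R.T+X.mean(0))).ravel())
print("lid top",atz("top",323,255.25,119),atz("scene",326.75,240.5,119),both((323,255.25),(326.75,240.5)))
print("knob",atz("top",270,251.75,118),atz("scene",299,207,118.5),both((270,251.75),(299,207)),atz("scene",299.2,217,96.5))
print("hub",atz("top",225+150/4,205+132/4,73),atz("scene",265+190/4,185+135/4,75))
E
```

```text
yaw -0.342 origin [ 554.8 -124.5] axis [605.   16.8] res [-2.6 -1.4  1.5 -1.8 -2.   3.1  3.1  0.1]
yaw -0.348 origin [ 555.1 -127.4] axis [606.3  13.6] res [-2.7 -1.3  2.3  0.5 -1.   2.4  1.5 -1.6]
yaw -0.345 origin [ 554.9 -125.9] axis [605.7  15.2] res [-2.7 -1.4  1.9 -0.6 -1.5  2.7  2.3 -0.7]
lid top [ 557.3 -121.3] [ 559.6 -120. ] [ 557.8 -121.6  120.4]
knob [566.1  -3.9] [568.7  -3.8] [567.1  -4.4 119.1] [569.4  -2.8]
hub [606.1  17.7] [604.4  10.3]
```

```bash
cat >>h.py <<'E'
from scipy.spatial.transform import Rotation as Ro
def go(p,yb,o=None):
    "row for TCP world p, tool y bearing yb (deg), tool down"
    s=r.observe(); R=s["orientation"] if o is None else o
    b=np.radians(yb); y=np.array([np.cos(b),np.sin(b),0]); z=np.array([0,0,-1.]); T=np.c_[np.cross(y,z),y,z]
    return np.r_[R.T@(np.array(p)-s["eef_pos"])/600, Ro.from_matrix(R.T@T).as_rotvec()/(np.pi/2)]
E
python3 - <<'E'
from h import *
np.set_printoptions(precision=3,suppress=True)
for n,p in dict(b1=(392,208),b2=(413,225),b3=(437,243),b4=(465,270),mill=(456,330),salt=(374,238),tum=(337,207)).items(): print(n,atz("scene",*p,0))
print("mill top",atz("top",398,187,165),"salt",atz("top",275,184,88))
print(go([567,-4,200],0))
E
```

```text
b1 [840.073  70.156]
b2 [838.775  -8.135]
b3 [840.705 -85.065]
b4 [ 829.831 -180.463]
mill [ 706.339 -296.449]
salt [737.652  -9.766]
tum [733.459 131.471]
mill top [ 699.029 -285.103] salt [731.496 -11.516]
[-0.847 -0.706  0.037 -0.001  0.001  0.704]
```

```bash
python3 -m pendant '-0.847 -0.706 0.035 0 0 0.704;-0.847 -0.706 0.035 0 0 0.704;-0.847 -0.706 0.035 0 0 0.704;-0.847 -0.706 0.035 0 0 0.704;-0.847 -0.706 0.035 0 0 0.704' 0.6 12
python3 -c "
from h import *
print(r.observe()['qpos'].round(2),go([567.3,-4,200],0).round(3))"
```

```text
clock: 0.72
eef_pos: [428.1, 314.6, 212.4]
orientation: [[-0.161, 0.987, -0.0], [0.987, 0.161, -0.0], [0.0, -0.0, -1.0]]
wrist_force: [1.2, -0.0, 0.0]
gripper_width: 0.615
finger_force: 0.0
[-0.9   0.24  0.22  1.9  -0.06  1.01 -0.49] [-0.561  0.144  0.021 -0.     0.     0.103]
```

```bash
python3 -m pendant '-0.55 0.14 0.02 0 0 0.1;-0.55 0.14 0.02 0 0 0.1;-0.55 0.14 0.02 0 0 0.1;-0.55 0.14 0.02 0 0 0.1;-0.55 0.14 0.02 0 0 0.1'
python3 -m pendant '0 0 0 0 0 0;0 0 0 0 0 0;0 0 0 0 0 0'
python3 - <<'E'
from h import *
import cv2
s=r.observe()
print(s['qpos'].round(2),go([567.3,-4,200],0).round(3))
w=r.get_image("wrist"); cv2.imwrite("pics/w1.png",w[:,:,::-1]); np.save("w1.npy",np.c_[s["orientation"],s["eef_pos"]])
E
```

```text
clock: 1.35
eef_pos: [554.4, 29.5, 201.4]
orientation: [[-0.011, 1.0, -0.0], [1.0, 0.011, 0.0], [0.0, -0.0, -1.0]]
wrist_force: [1.1, -0.3, -0.8]
gripper_width: 0.596
finger_force: 0.0
clock: 1.72
eef_pos: [553.6, 33.1, 201.4]
orientation: [[-0.014, 1.0, -0.001], [1.0, 0.014, 0.001], [0.001, -0.001, -1.0]]
wrist_force: [0.7, 0.2, 0.3]
gripper_width: 0.595
finger_force: 0.0
[-0.46  0.3   0.4   1.87 -0.14  1.    0.02] [-0.062  0.022  0.002 -0.    -0.001  0.009]
```

View pics/w1.png

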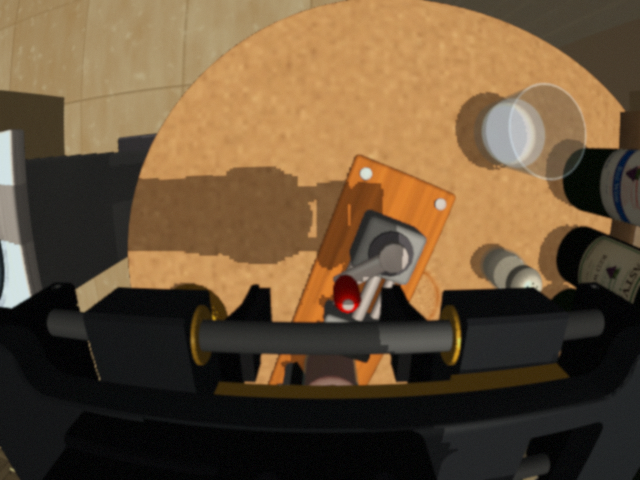

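The wrist view shows the knob at about (346,294) with its top cap near (347,298), and the hub cap centre at (397,257). Everything is clear around it.

```bash
cat >>h.py <<'E'
def watz(u,v,z,T):
    c=r.calibration("wrist"); f=240/np.tan(np.radians(c["vertical_fov"]/2))
    x,y=u-c["cx"],v-c["cy"]; q=np.hypot(x,y); t=q/f
    d=np.array([np.sin(t)*x/q,-np.sin(t)*y/q,-np.cos(t)]); H=c["hand_eye"]
    d=T[:,:3]@H[:3,:3]@d; e=T[:,:3]@H[:3,3]+T[:,3]
    return (e+d*(z-e[2])/d[2])[:2]
E
python3 - <<'E'
from h import *
T=np.load("w1.npy")
print("knob",watz(346,294,96.5,T),watz(347,300,118.5,T),"hub",watz(397,257,76,T),"corners",watz(357,155,10,T),watz(455,195,10,T))
E
```

```text
knob [570.20305148  -3.31639616] [569.64769713   1.00078629] hub [612.33743996  20.97849661] corners [582.63053921 101.16753596] [681.98827369  66.27561227]
```

```bash
python3 -m pendant '-0.06 0.025 0 0 0 0.009;-0.06 0.025 0 0 0 0.009;-0.06 0.025 0.12 0 0 0.009;-0.06 0.025 0.192 0 0 0.009;-0.06 0.025 0.192 0 0 0.009'
python3 -m pendant '0 0 0 0 0 0;0 0 0 0 0 0;0 0 0 0 0 0' 0.0 12
python3 -c "
from h import *
s=r.observe();print(s['qpos'].round(2),s['torque'],s['orientation'].round(3))"
```

```text
clock: 2.4
eef_pos: [565.9, -3.0, 83.0]
orientation: [[0.001, 1.0, -0.009], [1.0, -0.001, -0.0], [-0.0, -0.009, -1.0]]
wrist_force: [0.0, -0.4, -0.2]
gripper_width: 0.605
finger_force: 0.0
clock: 2.78
eef_pos: [570.6, -4.5, 88.2]
orientation: [[0.004, 1.0, 0.003], [1.0, -0.004, 0.001], [0.001, 0.003, -1.0]]
wrist_force: [0.3, 0.3, -0.2]
gripper_width: 0.341
finger_force: 0.0
[-0.35  0.47  0.38  1.93 -0.24  0.78  0.15] [-0.08149094  0.01930969  0.02265542] [[ 0.004  1.     0.003]
 [ 1.    -0.004  0.001]
 [ 0.001  0.003 -1.   ]]
```

```bash
python3 -m pendant '0 0 0 0 0 0;0 0 0 0 0 0;0 0 0 0 0 0;0 0 0 0 0 0' 0.0 12
python3 -c "
from h import *
s=r.observe();print(s['qpos'].round(2),s['torque'],s['wrist_force'])"
```

```text
clock: 3.28
eef_pos: [570.0, -4.7, 87.3]
orientation: [[0.004, 1.0, 0.001], [1.0, -0.004, 0.0], [0.001, 0.001, -1.0]]
wrist_force: [-1.9, 1.6, 5.8]
gripper_width: 0.239
finger_force: 12.0
[-0.35  0.47  0.38  1.93 -0.24  0.78  0.15] [-0.01675149  0.26915696 -0.03085408] [-1.90009944  1.6269346   5.76613647]
```

```bash
cat >>h.py <<'E'
def rows(t0,n=5,R=45,step=30,dx=0,dy=0):
    t=np.radians(t0-step*np.arange(n+1)); w=np.c_[np.cos(t)-np.cos(t[0]),np.sin(t)-np.sin(t[0])]*R/600
    return ";".join(f"{b+dy/600:.4f} {a+dx/600:.4f} 0 0 0 0" for a,b in w[1:])
E
python3 -c "
from h import *
for t in range(210,-700,-150):print(t,rows(t))"
```

```text
210 0.0375 -0.0100 0 0 0 0;0.0750 -0.0000 0 0 0 0;0.1025 0.0275 0 0 0 0;0.1125 0.0650 0 0 0 0;0.1025 0.1025 0 0 0 0
60 -0.0275 0.0275 0 0 0 0;-0.0650 0.0375 0 0 0 0;-0.1025 0.0275 0 0 0 0;-0.1299 0.0000 0 0 0 0;-0.1400 -0.0375 0 0 0 0
-90 0.0100 -0.0375 0 0 0 0;0.0375 -0.0650 0 0 0 0;0.0750 -0.0750 0 0 0 0;0.1125 -0.0650 0 0 0 0;0.1400 -0.0375 0 0 0 0
-240 0.0100 0.0375 0 0 0 0;0.0000 0.0750 0 0 0 0;-0.0275 0.1025 0 0 0 0;-0.0650 0.1125 0 0 0 0;-0.1025 0.1025 0 0 0 0
-390 -0.0275 -0.0275 0 0 0 0;-0.0375 -0.0650 0 0 0 0;-0.0275 -0.1025 0 0 0 0;0.0000 -0.1299 0 0 0 0;0.0375 -0.1400 0 0 0 0
-540 0.0375 0.0100 0 0 0 0;0.0650 0.0375 0 0 0 0;0.0750 0.0750 0 0 0 0;0.0650 0.1125 0 0 0 0;0.0375 0.1400 0 0 0 0
-690 -0.0375 0.0100 0 0 0 0;-0.0750 0.0000 0 0 0 0;-0.1025 -0.0275 0 0 0 0;-0.1125 -0.0650 0 0 0 0;-0.1025 -0.1025 0 0 0 0
```

```bash
python3 -m pendant '0.0375 -0.01 0 0 0 0;0.075 0 0 0 0 0;0.1025 0.0275 0 0 0 0;0.1125 0.065 0 0 0 0;0.1125 0.065 0 0 0 0'
python3 -m pendant '0 0 0 0 0 0'
```

```text
clock: 3.9
eef_pos: [611.4, 61.6, 87.3]
orientation: [[0.004, 1.0, 0.004], [1.0, -0.004, -0.001], [-0.001, 0.004, -1.0]]
wrist_force: [2.2, -1.3, 5.1]
gripper_width: 0.237
finger_force: 12.0
clock: 4.03
eef_pos: [610.3, 61.6, 87.3]
orientation: [[0.005, 1.0, 0.003], [1.0, -0.005, -0.001], [-0.001, 0.003, -1.0]]
wrist_force: [2.2, -0.8, 5.0]
gripper_width: 0.238
finger_force: 12.0
```

```bash
python3 -c "
from h import *
for t in range(90,-750,-150):print(t,rows(t))"
```

```text
90 -0.0100 0.0375 0 0 0 0;-0.0375 0.0650 0 0 0 0;-0.0750 0.0750 0 0 0 0;-0.1125 0.0650 0 0 0 0;-0.1400 0.0375 0 0 0 0
-60 -0.0100 -0.0375 0 0 0 0;-0.0000 -0.0750 0 0 0 0;0.0275 -0.1025 0 0 0 0;0.0650 -0.1125 0 0 0 0;0.1025 -0.1025 0 0 0 0
-210 0.0275 0.0275 0 0 0 0;0.0375 0.0650 0 0 0 0;0.0275 0.1025 0 0 0 0;0.0000 0.1299 0 0 0 0;-0.0375 0.1400 0 0 0 0
-360 -0.0375 -0.0100 0 0 0 0;-0.0650 -0.0375 0 0 0 0;-0.0750 -0.0750 0 0 0 0;-0.0650 -0.1125 0 0 0 0;-0.0375 -0.1400 0 0 0 0
-510 0.0375 -0.0100 0 0 0 0;0.0750 -0.0000 0 0 0 0;0.1025 0.0275 0 0 0 0;0.1125 0.0650 0 0 0 0;0.1025 0.1025 0 0 0 0
-660 -0.0275 0.0275 0 0 0 0;-0.0650 0.0375 0 0 0 0;-0.1025 0.0275 0 0 0 0;-0.1299 0.0000 0 0 0 0;-0.1400 -0.0375 0 0 0 0
```

```bash
python3 -m pendant '-0.01 0.0375 0 0 0 0;-0.0375 0.065 0 0 0 0;-0.075 0.075 0 0 0 0;-0.1125 0.065 0 0 0 0;-0.14 0.0375 0 0 0 0'
python3 -m pendant '0 0 0 0 0 0'
```

```text
clock: 4.65
eef_pos: [633.1, -22.2, 87.3]
orientation: [[0.004, 1.0, 0.005], [1.0, -0.004, 0.0], [0.0, 0.005, -1.0]]
wrist_force: [1.1, 2.6, 6.0]
gripper_width: 0.236
finger_force: 12.0
clock: 4.78
eef_pos: [629.9, -23.7, 87.3]
orientation: [[0.006, 1.0, -0.0], [1.0, -0.006, -0.001], [-0.001, -0.0, -1.0]]
wrist_force: [-0.6, -2.7, 5.2]
gripper_width: 0.235
finger_force: 12.0
```

Turning freely; continuing. 270° done so far.

```bash
python3 -m pendant '-0.01 -0.0375 0 0 0 0;0 -0.075 0 0 0 0;0.0275 -0.1025 0 0 0 0;0.065 -0.1125 0 0 0 0;0.1025 -0.1025 0 0 0 0' | grep -E 'pos|force'
python3 -m pendant '0.0275 0.0275 0 0 0 0;0.0375 0.065 0 0 0 0;0.0275 0.1025 0 0 0 0;0 0.13 0 0 0 0;-0.0375 0.14 0 0 0 0'| grep -E 'pos|force'
```

```text
eef_pos: [570.5, 39.2, 87.4]
wrist_force: [7.7, -7.6, -1.6]
finger_force: 12.0
eef_pos: [654.7, 20.3, 87.3]
wrist_force: [-1.7, 3.7, 8.9]
finger_force: 12.0
```

```bash
python3 -m pendant '-0.0375 -0.01 0 0 0 0;-0.065 -0.0375 0 0 0 0;-0.075 -0.075 0 0 0 0'
python3 -m pendant '0 0 0 0 0 0' | grep -E 'pos|force'
```

```text
clock: 6.4
eef_pos: [609.9, -28.7, 87.3]
orientation: [[0.006, 1.0, 0.005], [1.0, -0.006, -0.0], [-0.0, 0.005, -1.0]]
wrist_force: [3.5, 3.2, 4.6]
gripper_width: 0.234
finger_force: 12.0
eef_pos: [606.9, -28.3, 87.3]
wrist_force: [-1.0, -2.5, 7.0]
finger_force: 12.0
```

```bash
python3 -m pendant '0.01 -0.0375 0 0 0 0;0.0375 -0.065 0 0 0 0;0.0375 -0.065 0 0 0 0' | grep -E 'pos|force'
python3 -m pendant '0.0375 -0.01 0 0 0 0;0.0375 -0.01 0 0 0 0' | grep -E 'pos|force'
```

```text
eef_pos: [569.0, -2.6, 87.3]
wrist_force: [-0.9, 0.9, 7.6]
finger_force: 12.0
eef_pos: [564.8, 19.7, 87.3]
wrist_force: [2.2, 1.5, 5.2]
finger_force: 12.0
```

```bash
python3 -m pendant '0.0375 0.01 0 0 0 0;0.0375 0.01 0 0 0 0' | grep -E 'pos|force'
python3 -m pendant '0.0275 0.0275 0 0 0 0;0.0275 0.0275 0 0 0 0' | grep -E 'pos|force'
```

```text
eef_pos: [567.4, 39.4, 86.5]
wrist_force: [-4.4, -1.8, 9.6]
finger_force: 12.0
eef_pos: [585.5, 58.4, 85.5]
wrist_force: [-0.2, -1.9, -0.3]
finger_force: 0.0
```

```bash
python3 - <<'E'
from h import *
import cv2
s=r.observe(); print(s['gripper_width'],s['eef_pos'],s['finger_force'],s['wrist_force'])
a=r.get_image("wrist")[:,:,::-1]; b=r.get_image("scene")[175:345,250:390,::-1]; t=r.get_image("top")[205:305,225:365,::-1]
cv2.imwrite("pics/w2.png",np.hstack([cv2.resize(a[80:400,150:560],(410,320)),cv2.resize(b,(263,320),interpolation=2)]))
cv2.imwrite("pics/t2.png",cv2.resize(t,(560,400),interpolation=2))
E
```

```text
0.06584814495170103 [585.47264646  58.39596989  85.49853601] 0.0 [-0.15691262 -1.91090571 -0.31068246]
```

View pics/w2.png

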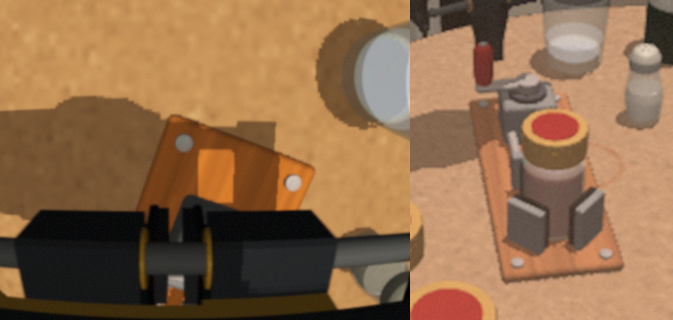

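```bash
python3 -c "
from h import *
k=atz('scene',289.4,208,96.5)-[2.3,-.5];print(k,np.degrees(np.arctan2(k[1]-17.5,k[0]-609)))"
```

```text
[565.51219137  34.41741288] 158.74321489479962
```

View pics/t2.png

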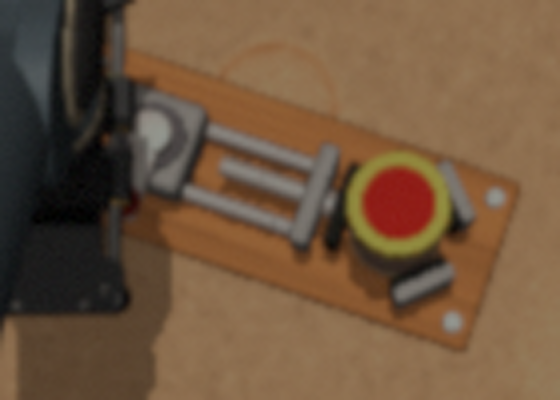

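```bash
python3 -c "
from h import *
print(atz('top',324.5,255.75,119),atz('scene',250+(555-410)/1.88,175+128/1.88,119))
print(r.observe()['qpos'].round(2))"
python3 -m pendant '0 0 -0.1 0 0 0;0 0 -0.2 0 0 0;-0.08 -0.03 -0.2 0 0 0;-0.08 -0.03 -0.2 0 0 0' 1 | grep -E 'pos|width'
python3 -c "
from h import *
for b in (0,60,45,-45): print(b,go([560,-124,200],b).round(3))
print(r.observe()['qpos'].round(2))"
```

```text
[ 556.15165711 -124.57123552] [ 556.47741576 -126.71813422]
[-0.44  0.5   0.36  1.89 -0.24  0.8   0.05]
eef_pos: [566.5, 3.2, 207.4]
gripper_width: 0.384
0 [-0.212 -0.008  0.013  0.     0.001 -0.007]
60 [-0.212 -0.008  0.013 -0.     0.001 -0.674]
45 [-0.212 -0.008  0.013 -0.     0.001 -0.507]
-45 [-0.212 -0.008  0.013  0.001  0.001  0.493]
[-0.43  0.32  0.44  1.83 -0.16  1.02  0.06]
```

```bash
python3 -m pendant '-0.212 -0.008 0.013 0 0 0.5;-0.212 -0.008 0.013 0 0 0.5;-0.212 -0.008 0.013 0 0 0.5;-0.212 -0.008 0.013 0 0 0.5;-0.212 -0.008 0.013 0 0 0.5' 1 
python3 -m pendant '0 0 0 0 0 0;0 0 0 0 0 0' 1 | grep -E 'pos|width'
python3 - <<'E'
from h import *
import cv2
s=r.observe(); T=np.c_[s["orientation"],s["eef_pos"]]; np.save("w3.npy",T)
print(s["qpos"].round(2),go([560,-124.5,88],-45).round(4))
cv2.imwrite("pics/w3.png",r.get_image("wrist")[:,:,::-1])
E
```

```text
clock: 8.93
eef_pos: [562.3, -118.4, 197.9]
orientation: [[0.71, 0.704, -0.001], [0.704, -0.71, -0.0], [-0.001, -0.001, -1.0]]
wrist_force: [0.4, 1.0, -0.1]
gripper_width: 0.945
finger_force: 0.0
eef_pos: [562.7, -118.1, 198.5]
gripper_width: 0.993
[-0.36  0.37  0.64  1.83 -0.26  1.02 -0.4 ] [-0.0107  0.0044  0.1842 -0.0002 -0.     -0.0012]
```

View pics/w3.png

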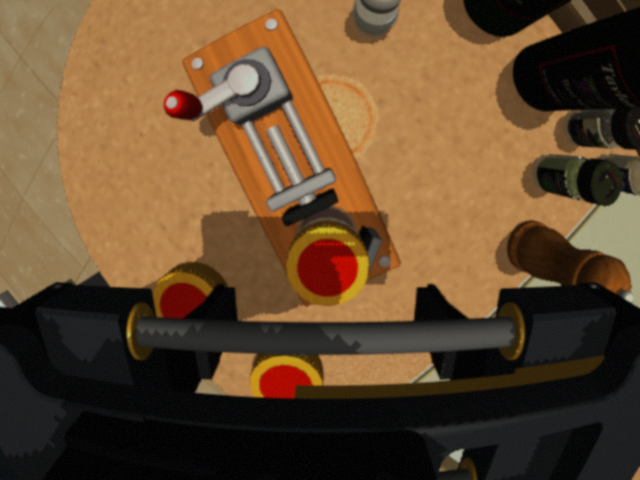

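The wrist view shows the target lid with its spot at (327,268) between the fingers, and the crank knob at (182,104). Both loose lids are well outside the finger path.

```bash
python3 -c "
from h import *
T=np.load('w3.npy')
print(watz(327.5,267.5,119,T),watz(181,103,118.5,T),watz(243,84,76,T))
print(go([559.5,-125,89],-45).round(4))"
```

```text
[ 559.40096994 -124.0200859 ] [571.2426122   26.62589712] [607.55997187  14.71111374]
[-1.190e-02  4.300e-03  1.826e-01 -2.000e-04 -1.000e-04 -1.400e-03]
```

```bash
python3 -m pendant '-0.011 0.004 0.03 0 0 0;-0.011 0.004 0.08 0 0 0;-0.011 0.004 0.13 0 0 0;-0.011 0.004 0.183 0 0 0;-0.011 0.004 0.183 0 0 0' 1 
python3 -m pendant '0 0 0 0 0 0;0 0 0 0 0 0;0 0 0 0 0 0;0 0 0 0 0 0;0 0 0 0 0 0' 0.5 25
```

```text
clock: 9.85
eef_pos: [557.0, -124.7, 85.8]
orientation: [[0.71, 0.704, -0.007], [0.704, -0.71, 0.0], [-0.004, -0.005, -1.0]]
wrist_force: [-0.4, 0.2, -0.1]
gripper_width: 1.003
finger_force: 0.0
clock: 10.48
eef_pos: [559.0, -123.6, 89.3]
orientation: [[0.709, 0.705, -0.002], [0.705, -0.709, 0.002], [0.0, -0.003, -1.0]]
wrist_force: [-2.8, 1.6, 5.7]
gripper_width: 0.649
finger_force: 24.8
```

```bash
python3 -m pendant '0 0 0 0 0 0;0 0 0 0 0 0;0 0 0 0 0 -0.05;0 0 -0.0005 0 0 -0.1;0 0 -0.0005 0 0 -0.15' 0.5 45
python3 -c "
from h import *
s=r.observe();print(s['torque'],s['qpos'].round(2))"
```

```text
clock: 11.1
eef_pos: [559.4, -123.9, 89.4]
orientation: [[0.524, 0.852, -0.001], [0.852, -0.524, 0.002], [0.001, -0.001, -1.0]]
wrist_force: [-0.7, 1.5, 1.8]
gripper_width: 0.645
finger_force: 44.7
[ 0.40429479  0.42276964 -0.26461227] [-0.24  0.49  0.51  1.93 -0.33  0.8  -0.1 ]
```

```bash
python3 -m pendant '0 0 -0.0005 0 0 -0.1;0 0 -0.001 0 0 -0.2;0 0 -0.0015 0 0 -0.3;0 0 -0.002 0 0 -0.4;0 0 -0.002 0 0 -0.4'
python3 -c "
from h import *
import cv2
s=r.observe();print(s['torque'],s['qpos'].round(2))"
python3 -m pendant '0 0 -0.001 0 0 -0.1;0 0 -0.0015 0 0 -0.2;0 0 -0.002 0 0 -0.3;0 0 -0.0025 0 0 -0.4;0 0 -0.0025 0 0 -0.4'
python3 -c "
from h import *
import cv2
s=r.observe();print(s['torque'],s['qpos'].round(2))
cv2.imwrite('pics/t4.png',r.get_image('scene')[150:330,240:400,::-1])"
```

```text
clock: 11.72
eef_pos: [559.1, -124.0, 89.5]
orientation: [[-0.075, 0.997, -0.002], [0.997, 0.075, 0.001], [0.001, -0.001, -1.0]]
wrist_force: [0.7, 1.7, -5.2]
gripper_width: 0.651
finger_force: 44.8
[0.23923365 0.0289731  0.32276252] [-0.12  0.47  0.34  1.92 -0.22  0.79  0.42]
clock: 12.35
eef_pos: [559.1, -124.9, 92.0]
orientation: [[-0.643, 0.765, -0.001], [0.765, 0.643, 0.001], [0.001, -0.001, -1.0]]
wrist_force: [-3.1, 1.0, 2.5]
gripper_width: 0.649
finger_force: 44.7
[ 0.32701588  0.59131108 -0.03844526] [ 0.    0.45  0.18  1.91 -0.11  0.79  0.95]
```

```bash
python3 -m pendant '0 0 -0.0005 0 0 -0.08;0 0 -0.001 0 0 -0.16;0 0 -0.001 0 0 -0.22;0 0 -0.001 0 0 -0.22'
python3 -c "
from h import *
s=r.observe();print(s['torque'])"
```

```text
clock: 12.9
eef_pos: [559.2, -124.5, 92.1]
orientation: [[-0.865, 0.502, -0.001], [0.502, 0.865, 0.001], [0.001, -0.0, -1.0]]
wrist_force: [-2.4, 1.7, -0.9]
gripper_width: 0.649
finger_force: 44.8
[ 0.33492123  0.48174248 -0.02496143]
```

```bash
python3 -m pendant '0 0 -0.004 0 0 0;0 0 -0.01 0 0 0;0 0 -0.016 0 0 0;0 0 -0.016 0 0 0'|grep -E 'pos|force'
python3 -m pendant '0 0 -0.01 0 0 0;0 0 -0.02 0 0 0;0 0 -0.03 0 0 0;0 0 -0.037 0 0 0;0 0 -0.037 0 0 0'
python3 -m pendant '0 0 0 0 0 0;0 0 0 0 0 0'
python3 - <<'E'
from h import *
import cv2
a=r.get_image('scene')[160:340,230:400,::-1];t=r.get_image('top')[185:315,215:375,::-1]
cv2.imwrite('pics/e.png',np.hstack([cv2.resize(a,(397,420),interpolation=2),cv2.resize(t,(400,420),interpolation=2)]))
E
```

```text
eef_pos: [561.4, -125.4, 103.1]
wrist_force: [-0.3, -0.0, -1.4]
finger_force: 44.8
clock: 14.02
eef_pos: [560.0, -124.8, 124.7]
orientation: [[-0.867, 0.499, 0.001], [0.499, 0.867, -0.0], [-0.001, 0.0, -1.0]]
wrist_force: [0.4, -0.6, -0.4]
gripper_width: 0.646
finger_force: 44.8
clock: 14.28
eef_pos: [559.6, -124.7, 123.9]
orientation: [[-0.867, 0.499, -0.001], [0.499, 0.867, 0.0], [0.001, -0.0, -1.0]]
wrist_force: [-0.2, -0.1, -0.4]
gripper_width: 0.649
finger_force: 44.8
```

View pics/e.png

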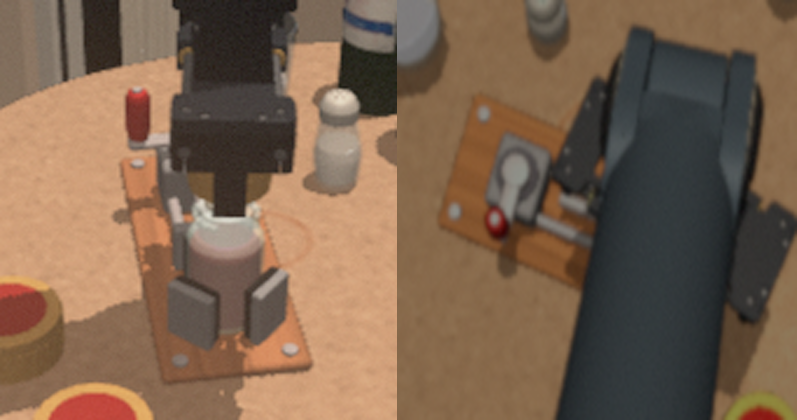

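The picture shows the lid held at about (215,185), above the open jar neck at (225,220). The jar stands clamped and upright, and nothing has fallen.

```bash
python3 -c "
from bench import r
print(r.hand_in())"
```

```text
the job is handed in; nothing more can be done
None
```

I handed the job in after about 14 s on the robot's clock: the crank was wound about 13.3 rad clockwise until it apparently hit its stop, where the knob slipped out of the grip. The lid was turned about 105° anticlockwise until free, and the arm holds it level about 2 cm above the mouth, with the jar standing clamped and nothing in view knocked over.

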